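# Clear the pastry board with the bench scraper

### The job

Clear the pastry board: stand every spice jar upright on the blue mat, gripping the thin glass gently, then pull the scraper up out of its rail clip and scrape all the chocolate chunks off the board into the tin at its far end. Touch the chunks only with the scraper, never with the fingers; leave the scraper on the cleared board, and leave the mug and pepper mill alone.

Things in the scene. Friction and masses are not known exactly. Their poses are not given: they have to be found in the camera images.
- board: Fixed pastry board of pale wood on the counter, 220 mm long (its x, which points away from the robot, give or take its yaw) and 260 mm wide (y) between two side lips, top 40 mm above the counter. The lips are 12 mm thick, 10 mm high, along the two y sides only; both x ends are open. Origin: centre of its underside.
- board_top (a point): Centre of the board's top surface, axes as the board's.
- tin_in (a point): Centre of the inner floor of the fixed aluminium catch tin, which butts against the board's far (+x) end and turns with it: 120 (x) by 280 (y) by 35 mm deep outside, walls and floor 3 mm thick, rim 5 mm below the board's top. Axes as the board's.
- clip: Fixed rail clip on the counter, left or right of the board: dark steel base 70 by 160 by 8 mm with a slot along its y, 24 mm wide between two walls that reach 30 mm above the counter, and at each end a white housing 30 by 20 mm, 44 mm high. It holds the scraper. Origin: centre of its underside, z up.
- clip_slot (a point): Middle of the slot's floor, 8 mm above the counter, axes as the clip's. Sprung brass balls in the end housings sit in the scraper's end notches: pulling it straight up takes up to about 15 N over the first centimetre, then it is free.
- scraper: Loose scraper block, 75 mm high, 0.13 to 0.21 kg: steel blade block 20 mm thick (x), 100 mm wide (y), 45 mm high, with a small notch in each end, below a red grip. At the start it stands upright in the clip's slot, axes as the clip's. Origin: middle of the bottom edge, z up. It can stand upright on the board by itself.
- scraper_grip (a point): Centre of the scraper's red grip, 60 mm above its bottom edge; the grip is 24 mm thick (x), 90 mm long (y), 45 to 75 mm up. Axes as the scraper's.
- mat: Fixed blue mat on the counter, on the other side of the board from the clip, 200 (x) by 140 (y) by 4 mm thick. Origin: centre of its underside.
- jar0: Loose thin amber glass spice jar with a pale paper band and a narrower cork, 42 mm in diameter, glass 38 mm high, 48 mm with the cork (36 mm wide), 80 g; stands upright on the near half of the board at the start. May be absent. The glass cracks if a finger presses it with more than 45 N (about 90 N, both fingers added): grip it with 20 to 30 N. Origin: centre of its underside.
- jar1: Loose thin green glass spice jar with a pale paper band and a narrower cork, 42 mm in diameter, glass 38 mm high, 48 mm with the cork (36 mm wide), 80 g; stands upright on the near half of the board at the start. May be absent. The glass cracks if a finger presses it with more than 45 N (about 90 N, both fingers added): grip it with 20 to 30 N. Origin: centre of its underside.
- jar2: Loose thin clear glass spice jar with a pale paper band and a narrower cork, 42 mm in diameter, glass 38 mm high, 48 mm with the cork (36 mm wide), 80 g; stands upright on the near half of the board at the start. May be absent. The glass cracks if a finger presses it with more than 45 N (about 90 N, both fingers added): grip it with 20 to 30 N. Origin: centre of its underside.
- jar3: Loose thin cobalt blue glass spice jar with a pale paper band and a narrower cork, 42 mm in diameter, glass 38 mm high, 48 mm with the cork (36 mm wide), 80 g; stands upright on the near half of the board at the start. May be absent. The glass cracks if a finger presses it with more than 45 N (about 90 N, both fingers added): grip it with 20 to 30 N. Origin: centre of its underside.
- chunk0: Loose chunk of dark chocolate, 24 by 18 by 13 mm, 10 g, on the far half of the board at the start. May be absent. Origin: centre of its underside.
- chunk1: Loose chunk of dark chocolate, 24 by 18 by 13 mm, 10 g, on the far half of the board at the start. May be absent. Origin: centre of its underside.
- chunk2: Loose chunk of dark chocolate, 24 by 18 by 13 mm, 10 g, on the far half of the board at the start. May be absent. Origin: centre of its underside.
- chunk3: Loose chunk of dark chocolate, 24 by 18 by 13 mm, 10 g, on the far half of the board at the start. May be absent. Origin: centre of its underside.
- chunk4: Loose chunk of dark chocolate, 24 by 18 by 13 mm, 10 g, on the far half of the board at the start. May be absent. Origin: centre of its underside.
- chunk5: Loose chunk of dark chocolate, 24 by 18 by 13 mm, 10 g, on the far half of the board at the start. May be absent. Origin: centre of its underside.
- chunk6: Loose chunk of dark chocolate, 24 by 18 by 13 mm, 10 g, on the far half of the board at the start. May be absent. Origin: centre of its underside.
- chunk7: Loose chunk of dark chocolate, 24 by 18 by 13 mm, 10 g, on the far half of the board at the start. May be absent. Origin: centre of its underside.
- mug: Bystander: blue ceramic mug, 76 mm wide, 85 mm high, beyond the work; leave it alone. Origin: centre of its underside.
- mill: Bystander: dark wooden pepper mill, 52 mm wide, 130 mm high, beyond the work; leave it alone. Origin: centre of its underside.

How it is judged:
On the way, in this order (a step that is already met when the one before it is completed fails the run):
1. the jars stand upright on the mat (x of jar0 in the frame of mat between -0.1 and 0.1 m and y of jar0 in the frame of mat between -0.07 and 0.07 m and z of jar0 in the frame of mat between 0 and 0.012 m and angle between each of jar0, jar1, jar2, jar3's own z axis and vertical below 0.15 rad and x of jar1 in the frame of mat between -0.1 and 0.1 m and y of jar1 in the frame of mat between -0.07 and 0.07 m and z of jar1 in the frame of mat between 0 and 0.012 m and x of jar2 in the frame of mat between -0.1 and 0.1 m and y of jar2 in the frame of mat between -0.07 and 0.07 m and z of jar2 in the frame of mat between 0 and 0.012 m and x of jar3 in the frame of mat between -0.1 and 0.1 m and y of jar3 in the frame of mat between -0.07 and 0.07 m and z of jar3 in the frame of mat between 0 and 0.012 m), for 0.2 s.
2. the scraper is pulled up clear of its clip (z of scraper in the frame of clip above 0.05 m), for 0.2 s.
3. all the chunks are in the tin (x of chunk0 in the frame of tin_in between -0.06 and 0.06 m and y of chunk0 in the frame of tin_in between -0.14 and 0.14 m and z of chunk0 in the frame of tin_in between -0.01 and 0.032 m and x of chunk1 in the frame of tin_in between -0.06 and 0.06 m and y of chunk1 in the frame of tin_in between -0.14 and 0.14 m and z of chunk1 in the frame of tin_in between -0.01 and 0.032 m and x of chunk2 in the frame of tin_in between -0.06 and 0.06 m and y of chunk2 in the frame of tin_in between -0.14 and 0.14 m and z of chunk2 in the frame of tin_in between -0.01 and 0.032 m and x of chunk3 in the frame of tin_in between -0.06 and 0.06 m and y of chunk3 in the frame of tin_in between -0.14 and 0.14 m and z of chunk3 in the frame of tin_in between -0.01 and 0.032 m and x of chunk4 in the frame of tin_in between -0.06 and 0.06 m and y of chunk4 in the frame of tin_in between -0.14 and 0.14 m and z of chunk4 in the frame of tin_in between -0.01 and 0.032 m and x of chunk5 in the frame of tin_in between -0.06 and 0.06 m and y of chunk5 in the frame of tin_in between -0.14 and 0.14 m and z of chunk5 in the frame of tin_in between -0.01 and 0.032 m and x of chunk6 in the frame of tin_in between -0.06 and 0.06 m and y of chunk6 in the frame of tin_in between -0.14 and 0.14 m and z of chunk6 in the frame of tin_in between -0.01 and 0.032 m and x of chunk7 in the frame of tin_in between -0.06 and 0.06 m and y of chunk7 in the frame of tin_in between -0.14 and 0.14 m and z of chunk7 in the frame of tin_in between -0.01 and 0.032 m), for 0.2 s.
At the end, for the whole second after the job is handed in: Every jar stands on the mat (its centre within the mat's outline, tilted less than 0.15 rad); every chunk is inside the tin, below its rim; the scraper rests, standing or lying, on the board with its origin within the board's 220 by 260 mm top (all of step 1 and all of step 3 and x of scraper in the frame of board_top between -0.11 and 0.11 m and y of scraper in the frame of board_top between -0.13 and 0.13 m and z of scraper in the frame of board_top between -0.005 and 0.035 m and linear speed of scraper below 0.02 m/s); the robot touches nothing.
It fails at once if a jar is squeezed or struck by the fingers with more than 90 N in all (both fingers added, about 45 N each) (contact force between the fingers and jar0 above 90 N or contact force between the fingers and jar1 above 90 N or contact force between the fingers and jar2 above 90 N or contact force between the fingers and jar3 above 90 N).
It fails at once if the fingers touch a chunk (more than 0.5 N) (contact force between the fingers and chunk0 above 0.5 N or contact force between the fingers and chunk1 above 0.5 N or contact force between the fingers and chunk2 above 0.5 N or contact force between the fingers and chunk3 above 0.5 N or contact force between the fingers and chunk4 above 0.5 N or contact force between the fingers and chunk5 above 0.5 N or contact force between the fingers and chunk6 above 0.5 N or contact force between the fingers and chunk7 above 0.5 N).
It fails at once if the mug or pepper mill is moved more than 30 mm (distance of any of mug, mill from where it was at the start of the episode above 0.03 m).
Of jar0, jar1, jar2, jar3 only 3 to 4 are there at a start; the rules pass over those that are not, and their reading is None.
Of chunk0, chunk1, chunk2, chunk3, chunk4, chunk5, chunk6, chunk7 only 5 to 8 are there at a start; the rules pass over those that are not, and their reading is None.
At some moment in a run one of jar0, jar1, jar2, jar3, chunk0, chunk1, chunk2, chunk3, chunk4, chunk5 may be knocked a few centimetres aside while the robot is not near it.
It also fails if it takes over 210 s, if anything falls off the work surface, if the arm or the gripper's body presses on something with over 40 N, if the wrist force passes 120 N, or if a joint passes its speed limit or range.

### The arm

A 6-joint arm with a two-finger parallel gripper is mounted at the origin on the work surface. World frame = base frame: x ahead of the robot, y to its left, z up, the work surface at z = 0. Lengths are in m, angles in rad, forces in N, time in s.
With the tool pointing down it reaches from about 0.25 to 0.775 m from the base axis. Payload 4 kg.
Tool frame: the origin (TCP) lies on the centre line of the jaws, within the pads' length; the fingertips stand robot.tips_ahead ahead of it and the grasp point (between the pads) lies 8 mm behind it (robot.tips_ahead is the distance from the TCP to the fingertips, in m); z points along the fingers, y is the line along which they close (so a half turn about z gives the same grasp; the last joint's range is limited). The gripper opens to 94 mm and grips with 3 to 60 N. Pads are 16 mm wide; open, the fingers measure 119 mm over their backs; the gripper's body (75 mm by 177 mm) begins 78 mm behind the grasp point.
Start: joints at [1.169, 0.087, 1.371, -0, 1.684, -0.103], TCP at [0.162, 0.526, 0.217] pointing down, gripper open.
Joint ranges: [-3.1, 3.1], [-0.76, 2.03], [0.27, 2.55], [-1.08, 4.22], [0.17, 2.65], [-2.57, 2.57]. Speed limits (rad/s): [2.79, 2.79, 3.14, 3.14, 3.14, 3.14].

### API

Orientations are given as [roll, pitch, yaw] about the fixed x, y, z axes, in that order (R = Rz(yaw) Ry(pitch) Rx(roll)).
In Python, from bench import robot, snapshot, close_job, spotter gives the robot as it stands. The module is installed in compiled form; this text tells all that it offers.
- The arm moves only by the tool servo_tool, never from a script. Its argument "commands" is one flat list of numbers, 7 for each row, row after row: the shift along the tool's x, y, z in m, then the turn, a rotation vector about the tool's x, y, z in degrees, then the finger opening in m, from 0 to 0.094. In form: [x, y, z, ax, ay, az, grip, x, y, z, ax, ay, az, grip, ...]. A call has 1 to 10 rows; each row is the pose to reach, as a shift and turn from the pose commanded when the call began, along the tool's axes at that moment; what a row does not reach only later rows make up. A row lasts 1/8 s, in which the tool goes at most 62.5 mm and 10.7 degrees, less where a joint would pass 70% of its speed; a pose out of reach is approached as far as the arm can. A call with a gripper value outside its range is refused whole. The fingers move at their own pace and stop on an object; the grip force is fixed at half the most. Time passes only in rows, so rows that repeat a pose let the fingers close. It gives the time, the measured TCP pose, the force, the opening and the grip force at its end, in the units of the state.
- robot.get_obs(): the state, without advancing time (a new reading comes with each control period).
- snapshot(name): name is "side" or "top" or "wrist"; returns a dict with "img" (420x560x3 uint8, blue, green, red), "camera_matrix" (3x3 intrinsics, pixels), "extrinsics" (4x4, takes a point from camera to world coordinates); the wrist camera has in their place "hand_eye" (4x4, takes a point from camera to tool coordinates, whose origin is the TCP and whose axes are the flange's). Camera axes: x right, y down, z forward; pixel columns grow to the right and rows downward; lengths in m; the calibration is good to about 2 mm. The wrist camera is an equidistant fisheye: a pixel r from the principal point sees the ray r / f radians off the axis. A picture is of the moment at which its call begins: read the wrist's pose just before it. There is no depth.
- close_job(): hands the job in; it is judged then, once.
Trained networks look in a picture, given as the dict that the camera call returned (one of the last four; its "shot" number tells which), for a name from the list of things; names that differ only in an ending like _2 or _b are one class to them, and where a whole thing is asked for, a point or a joint stands for the part that bears it (a point fixed in the world has none). Each returns a list of dicts, best first, with "conf" (0 to 1); they miss things now and then, are a little off and sometimes report something else, mostly with a low value. They report only what shows in the picture. A call takes as long as a camera call.
- spotter.trace(name, picture): "region" (420x560 bool, what is visible of it) and "box" ([left, top, width, height] in pixels, round what is visible of it).
The state is a dict: "time": time; "joint_positions": joint angles; "qvel": joint speeds; "joint_torque": joint torques, N m; "tool_pos": TCP position; "ee_rot": TCP orientation; "wrist_force": force on the tool from outside, world axes, zero at the start; "wrist_torque": the same for the moment, N m; "width": finger opening in m; "finger_force": force on a finger pad.
Only numpy, scipy, OpenCV 4.12 (cv2) and the standard library are available. Lean on these libraries where they do the work, as an engineer would, in place of code of your own. Each camera call takes 0.05 s, during which the arm holds its last target. There are 200 camera calls.

## Working session

There is one attempt and no reset: what is moved stays moved. The work goes in short steps, Python scripts to look and compute and a tool call to move; the robot and the scene stay as the last step left them, time stands still between calls to the robot, and variables do not carry over. Pictures are saved under pics/ and viewed, at most 14 in all, crops included, and the job is handed in when it is done.

Besides the shell and the picture viewer there is one more tool, called as name(argument=value, ...) on one line, values as JSON. servo_tool: Moves the arm, as the interface text tells. Its arguments: {"type":"object","properties":{"commands":{"type":"array","items":{"type":"number"}}},"required":["commands"]}

```bash
mkdir -p pics
cat > h.py <<'E'
import numpy as np, cv2, json
from scipy.spatial.transform import Rotation as Ro
from bench import robot, snapshot, close_job, spotter
def ray(s,uv):
    K=s["camera_matrix"];E=s["extrinsics"]
    d=E[:3,:3]@np.linalg.inv(K)@np.array([uv[0],uv[1],1.]);return E[:3,3],d
def at(s,uv,z):
    o,d=ray(s,uv);return o+d*(z-o[2])/d[2]
def proj(s,p):
    E=np.linalg.inv(s["extrinsics"]);q=s["camera_matrix"]@(E[:3,:3]@p+E[:3,3]);return q[:2]/q[2]
E
python3 - <<'E'
from h import *
np.set_printoptions(precision=4,suppress=True)
o=robot.get_obs();print({k:np.round(v,4) for k,v in o.items()},robot.tips_ahead)
t=snapshot("top");s=snapshot("side")
for n,p in(("top",t),("side",s)):
    cv2.imwrite(f"pics/{n}0.png",p["img"]);print(n,p["extrinsics"],p["camera_matrix"])
for n in["board","tin_in","clip","scraper","mat","jar0","jar1","jar2","jar3","chunk0","mug","mill"]:
  for p,q in((t,"top"),(s,"side")):
    try:
        for r in spotter.trace(n,p)[:9]:
            m=r["region"];ys,xs=np.nonzero(m);print(n,q,round(r["conf"],2),np.round(r["box"],0),xs.mean().round(1),ys.mean().round(1),m.sum())
    except Exception as e: print(n,e)
E
```

```text
{'time': np.float64(0.0), 'joint_positions': array([ 1.1689,  0.088 ,  1.3722,  0.    ,  1.6836, -0.1031]), 'qvel': array([-0.0012,  0.0005, -0.0003, -0.0001,  0.0017,  0.0005]), 'joint_torque': array([ -0.0019, -34.0173, -30.2429,   0.0715,   0.0331,  -0.0002]), 'tool_pos': array([0.1617, 0.5252, 0.2153]), 'ee_rot': array([-3.1394, -0.0003,  2.8428]), 'wrist_force': array([-0.2529, -0.445 , -0.2747]), 'wrist_torque': array([-0.0196, -0.032 ,  0.0282]), 'finger_force': np.float64(0.0), 'width': np.float64(0.0941)} 0.011
top [[-0.0129 -0.9875  0.1568  0.4557]
 [-0.9999  0.011  -0.0131 -0.0114]
 [ 0.0112 -0.1569 -0.9875  0.8638]
 [ 0.      0.      0.      1.    ]] [[428.5092   0.     278.4801]
 [  0.     428.5092 209.9965]
 [  0.       0.       1.    ]]
side [[ 0.8483 -0.3833  0.3652  0.3132]
 [-0.5294 -0.6015  0.5983 -0.4899]
 [-0.0096 -0.7009 -0.7132  0.646 ]
 [ 0.      0.      0.      1.    ]] [[398.0335   0.     274.5189]
 [  0.     398.0335 208.4106]
 [  0.       0.       1.    ]]
board top 0.49 [408. 240.  62.  20.] 438.0 249.7 904
board top 0.24 [388. 232.  85.  45.] 427.3 252.7
[... 2855 characters left out ...]
2.7 108
chunk0 top 0.43 [206. 196.  11.   8.] 212.1 199.0 90
chunk0 top 0.21 [ 62. 214.  84. 105.] 104.7 264.1 7247
chunk0 side 0.63 [280. 218.  10.  11.] 285.0 222.9 88
chunk0 side 0.57 [238. 203.  13.  13.] 242.8 210.1 97
chunk0 side 0.56 [290. 232.  14.  13.] 298.1 235.9 115
chunk0 side 0.48 [277. 253.  14.   9.] 284.6 255.4 105
mug top 0.78 [ 84. 124.  53.  50.] 108.1 147.4 1935
mug top 0.65 [301. 187.   9.  10.] 306.0 191.5 101
mug top 0.23 [239. 257.  22.  22.] 249.4 267.3 388
mug side 0.73 [227. 107.  36.  48.] 244.4 129.0 1161
mug side 0.47 [307. 339.  43.  74.] 329.2 374.8 1704
mill top 0.81 [399. 130.  46.  38.] 421.6 148.7 1063
mill side 0.92 [390. 266.  46.  64.] 413.7 297.8 1717
```

Run:
```python
import cv2
a=cv2.imread("pics/top0.png");cv2.imwrite("pics/top0c.png",cv2.resize(a[110:330,50:490],None,fx=1.8,fy=1.8,interpolation=cv2.INTER_CUBIC))
```

```text
(no output)
```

View pics/top0c.png

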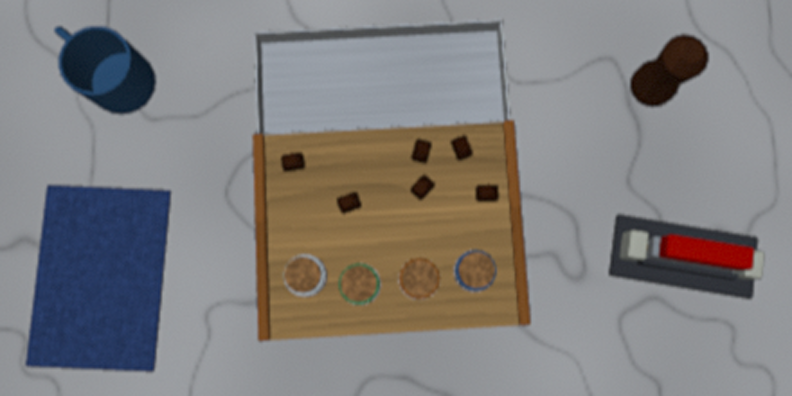

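View pics/side0.png

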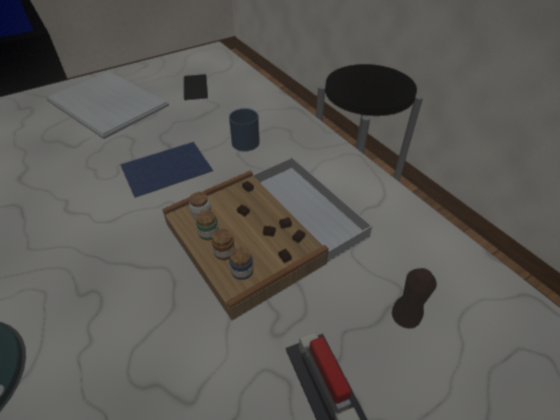

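The top view shows four jars in a row (x≈crop 305–476, y≈275), six chunks (crop y 148–203), the mat on the left, and the clip with the red grip on the right (crop 660–752, 235–265). The side view agrees. Next I fit the poses.

```bash
cat >> h.py <<'E'
from scipy.optimize import minimize
def hullmask(s,P):
    u=np.array([proj(s,p) for p in P],np.float32);m=np.zeros((420*4,560*4),np.uint8)
    cv2.fillConvexPoly(m,np.round(cv2.convexHull(u)*4+1.5).astype(np.int32),1);return cv2.resize(m.astype(np.float32),(560,420),interpolation=cv2.INTER_AREA)
def box(x,y,yaw,lx,ly,z0,z1):
    c,s_=np.cos(yaw),np.sin(yaw)
    return [np.array([x+c*a*lx/2-s_*b*ly/2,y+s_*a*lx/2+c*b*ly/2,z]) for a in(-1,1) for b in(-1,1) for z in(z0,z1)]
def cyl(x,y,r,z0,z1):
    return [np.array([x+r*np.cos(t),y+r*np.sin(t),z]) for t in np.linspace(0,6.283,24) for z in(z0,z1)]
def fit(f,masks,x0,step):
    def c(p):
        e=0
        for s,m in masks:
            h=hullmask(s,f(*p));e+=np.abs(h-m).sum()/m.sum()
        return e
    sim=np.array([x0]+[np.array(x0)+np.eye(len(x0))[i]*step[i] for i in range(len(x0))])
    r=minimize(c,x0,method="Nelder-Mead",options=dict(initial_simplex=sim,xatol=2e-4,fatol=1e-4));return r.x,r.fun/len(masks)
def red(s):
    h=cv2.cvtColor(s["img"],cv2.COLOR_BGR2HSV);m=((h[...,0]<8)|(h[...,0]>172))&(h[...,1]>180)&(h[...,2]>70)
    n,l,st,_=cv2.connectedComponentsWithStats(m.astype(np.uint8));k=1+np.argmax(st[1:,4]);return (l==k).astype(np.float32)
def jars(t,s,zb=0.04,n=4):
    out=[]
    S=[r["region"] for r in spotter.trace("jar0",s) if 150<r["region"].sum()<1000 ]
    for r in spotter.trace("jar0",t):
        m=r["region"]
        if r["conf"]<.3 or not 250<m.sum()<700: continue
        ys,xs=np.nonzero(m);g=at(t,(xs.mean(),ys.mean()),zb+.04)
        f=lambda x,y:cyl(x,y,.0205,zb,zb+.048)
        ms=[(t,m.astype(np.float32))]
        for q in S:
            y2,x2=np.nonzero(q)
            if np.hypot(*(proj(s,[g[0],g[1],zb+.024])-[x2.mean(),y2.mean()]))<12: ms.append((s,q.astype(np.float32)))
        p,e=fit(f,ms,g[:2],(.005,.005));out.append((np.round(p,4),round(e,2),len(ms)))
    return out
E
python3 - <<'E'
from h import *
np.set_printoptions(precision=4,suppress=True)
t=snapshot("top");s=snapshot("side")
c=lambda u,v:(u/1.8+50,v/1.8+110)
B=[at(t,c(*q),.05)[:2] for q in((254,135),(259,340),(514,121),(530,325))];print("board FL NL FR NR",*B, [np.linalg.norm(B[i]-B[j]) for i,j in((0,1),(2,3),(0,2),(1,3))],"ctr",np.mean(B,0))
print("yaws",[np.degrees(np.arctan2(*(B[i]-B[j])[::-1])) for i,j in((0,1),(2,3))],[np.degrees(np.arctan2(*(B[i]-B[j])[::-1]))-90 for i,j in((0,2),(1,3))])
h=cv2.cvtColor(t["img"],cv2.COLOR_BGR2HSV)
for r in spotter.trace("mat",t)[:1]:
    print("mat",fit(lambda x,y,a:box(x,y,a,.2,.14,0,.004),[(t,r["region"].astype(np.float32))],(.37,.3,0.),(.01,.01,.1)))
g=lambda x,y,a:box(x,y,a,.024,.09,.053,.083)
for ms in([(t,red(t))],[(s,red(s))],[(t,red(t)),(s,red(s))]):
    print("grip",[m[1].sum() for m in ms],fit(g,ms,(.4,-.3,-.12),(.01,.01,.1)))
for j in jars(t,s): print("jar",*j)
for r in spotter.trace("chunk0",t):
    ys,xs=np.nonzero(r["region"])
    if len(xs)<300: print("chunk",at(t,(xs.mean(),ys.mean()),.05)[:2])
E
```

```text
board FL NL FR NR [0.6357 0.1463] [0.4194 0.1371] [ 0.6483 -0.1343] [ 0.4309 -0.1436] [np.float64(0.21652305257000007), np.float64(0.2175825441958206), np.float64(0.28094693601844745), np.float64(0.2809400534882217)] ctr [0.5336 0.0014]
yaws [np.float64(2.4527267275933315), np.float64(2.45093733053265)] [np.float64(2.565480437602943), np.float64(2.3494071084261634)]
mat (array([ 0.4898,  0.3236, -0.0549]), np.float64(0.022898895666003227))
grip [np.float32(667.0)] (array([ 0.4091, -0.2859, -0.1644]), np.float64(2.143834352493286))
grip [np.float32(4.0)] (array([ 0.3867, -0.3844,  0.3356]), np.float64(1.0))
grip [np.float32(667.0), np.float32(4.0)] (array([ 0.3564, -0.415 , -0.2211]), np.float64(1.6105228662490845))
jar [ 0.4877 -0.0849] 0.09 2
jar [0.4851 0.0888] 0.28 2
jar [ 0.4805 -0.0272] 0.14 2
jar [0.4762 0.033 ] 0.16 2
chunk [ 0.5715 -0.1027]
chunk [ 0.5779 -0.0327]
chunk [ 0.6202 -0.0765]
chunk [0.5628 0.0451]
chunk [0.6077 0.1057]
```

```bash
cat >> h.py <<'E'
def go(x,y,z,yaw=np.pi/2):
    o=robot.get_obs();R=Ro.from_euler("xyz",o["ee_rot"]);T=Ro.from_euler("xyz",[np.pi,0,yaw])
    print("shift",np.round(R.inv().apply(np.array([x,y,z])-o["tool_pos"]),4),"turn",np.round((R.inv()*T).as_rotvec(degrees=True),2))
E
python3 - <<'E'
from h import *
np.set_printoptions(precision=4,suppress=True)
go(.484,.0875,.15)
t=snapshot("top");s=snapshot("side")
def red(s):
    h=cv2.cvtColor(s["img"],cv2.COLOR_BGR2HSV);m=((h[...,0]<8)|(h[...,0]>172))&(h[...,1]>170)&(h[...,2]>50)
    n,l,st,_=cv2.connectedComponentsWithStats(m.astype(np.uint8));k=1+np.argmax(st[1:,4]);return (l==k).astype(np.float32)
g=lambda x,y,a:box(x,y,a,.024,.09,.053,.083)
mt,ms=red(t),red(s)
x0=list(at(t,np.argwhere(mt>0).mean(0)[::-1],.08)[:2])+[-.15];print(x0,mt.sum(),ms.sum())
for M in([(t,mt)],[(s,ms)],[(t,mt),(s,ms)]): print(fit(g,M,x0,(.005,.005,.05)))
E
```

```text
shift [-0.4368 -0.3239  0.0665] turn [ 0.01 -0.   72.88]
[np.float64(0.5033009278623639), np.float64(-0.32074410066992715), -0.15] 679.0 501.0
(array([ 0.504 , -0.3234, -0.1467]), np.float64(0.18464653193950653))
(array([ 0.5129, -0.3181, -0.4606]), np.float64(1.7455090284347534))
(array([ 0.5053, -0.3222, -0.1815]), np.float64(1.0729607343673706))
```

servo_tool(commands=[-0.437,-0.324,0.0665,0,0,72.9,0.064,-0.437,-0.324,0.0665,0,0,72.9,0.064,-0.437,-0.324,0.0665,0,0,72.9,0.064,-0.437,-0.324,0.0665,0,0,72.9,0.064,-0.437,-0.324,0.0665,0,0,72.9,0.064,-0.437,-0.324,0.0665,0,0,72.9,0.064,-0.437,-0.324,0.0665,0,0,72.9,0.064,-0.437,-0.324,0.0665,0,0,72.9,0.064,-0.437,-0.324,0.0665,0,0,72.9,0.064,-0.437,-0.324,0.0665,0,0,72.9,0.064])

```text
time: 2.95
tool_pos: [0.4851, 0.0848, 0.1491]
ee_rot: [-3.14, 0.001, 1.565]
wrist_force: [-0.7, 0.1, 0.9]
width: 0.0639
finger_force: 0.0
```

Run:
```python
from h import *
go(.4845,.0882,.15)
w=snapshot("wrist");cv2.imwrite("pics/w1.png",w["img"]);print(w["hand_eye"],w["camera_matrix"])
```

```text
shift [ 0.0034 -0.0006 -0.0009] turn [-0.08  0.03 -0.32]
[[ 1.21504783e-03 -9.65733934e-01 -2.59531293e-01  7.61560863e-02]
 [ 9.99999035e-01  9.98742007e-04  9.65307896e-04  9.20845289e-05]
 [-6.73025788e-04 -2.59532216e-01  9.65734216e-01 -1.67714839e-01]
 [ 0.00000000e+00  0.00000000e+00  0.00000000e+00  1.00000000e+00]] [[325.1922621    0.         278.38246361]
 [  0.         325.1922621  211.96117753]
 [  0.           0.           1.        ]]
```

View pics/w1.png

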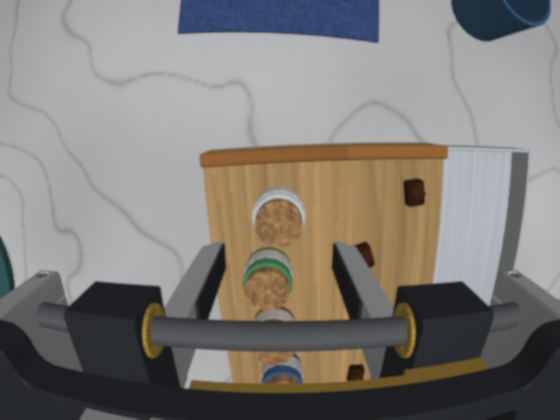

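The wrist view shows the clear jar's cork at (278,224), the green one's at (268,290), and the fingers straddling the row. I'll triangulate the corks to check.

```bash
cat >> h.py <<'E'
def wat(w,uv,z,o=None):
    o=o or robot.get_obs();K=w["camera_matrix"];d=np.array([uv[0]-K[0,2],uv[1]-K[1,2]]);r=np.hypot(*d);th=r/K[0,0]
    c=np.array([*(d/r*np.sin(th)),np.cos(th)]);H=w["hand_eye"];R=Ro.from_euler("xyz",o["ee_rot"]).as_matrix()
    p=R@H[:3,3]+o["tool_pos"];v=R@H[:3,:3]@c;return p+v*(z-p[2])/v[2]
def wjars(z=.088):
    w=snapshot("wrist")
    for r in spotter.trace("jar0",w):
        if r["conf"]>.3: print(round(r["conf"],2),r["box"],r["region"].sum())
E
python3 - <<'E'
from h import *
w=snapshot("wrist")
for uv in((278,224),(268,290),(202,160),(446,152)): print(uv,wat(w,uv,.088),wat(w,uv,.05))
E
```

```text
(278, 224) [0.48398302 0.09271411 0.088     ] [0.48393082 0.08100811 0.05      ]
(268, 290) [0.47597299 0.0374501  0.088     ] [0.47459522 0.01659857 0.05      ]
(202, 160) [0.42929977 0.14064221 0.088     ] [0.42019815 0.13686775 0.05      ]
(446, 152) [0.6135936  0.14980035 0.088     ] [0.6349904  0.14754145 0.05      ]
```

servo_tool(commands=[0.006,-0.001,0.02,0,0,0,0.064,0.006,-0.001,0.05,0,0,0,0.064,0.006,-0.001,0.075,0,0,0,0.064,0.006,-0.001,0.092,0,0,0,0.064,0.006,-0.001,0.092,0,0,0,0.064,0.006,-0.001,0.092,0,0,0,0.05,0.006,-0.001,0.092,0,0,0,0.036,0.006,-0.001,0.092,0,0,0,0.03,0.006,-0.001,0.092,0,0,0,0.03,0.006,-0.001,0.092,0,0,0,0.03])

```text
time: 4.3
tool_pos: [0.4842, 0.0934, 0.0592]
ee_rot: [3.139, -0.0, 1.57]
wrist_force: [1.0, 0.5, 4.6]
width: 0.0417
finger_force: 30.0
```

servo_tool(commands=[0,0,-0.03,0,0,0,0.03,0,0,-0.08,0,0,0,0.03,0.04,0.008,-0.08,0,0,0,0.03,0.09,0.018,-0.08,0,0,0,0.03,0.14,0.028,-0.08,0,0,0,0.03,0.19,0.038,-0.08,0,0,0,0.03,0.24,0.048,-0.07,0,0,0,0.03,0.26,0.053,-0.04,0,0,0,0.03,0.26,0.053,-0.01,0,0,0,0.03,0.26,0.053,0.01,0,0,0,0.03])

```text
time: 5.55
tool_pos: [0.5347, 0.3528, 0.0447]
ee_rot: [-3.137, 0.002, 1.571]
wrist_force: [-0.6, 0.2, -1.2]
width: 0.0417
finger_force: 30.0
```

servo_tool(commands=[0,0,0.012,0,0,0,0.03,0,0,0.02,0,0,0,0.03,0,0,0.025,0,0,0,0.03,0,0,0.026,0,0,0,0.03,0,0,0.026,0,0,0,0.03,0,0,0.026,0,0,0,0.044,0,0,0.026,0,0,0,0.055,0,0,0.026,0,0,0,0.064,0,0,0,0,0,0,0.064,0,0,-0.06,0,0,0,0.064])

```text
time: 6.8
tool_pos: [0.5338, 0.352, 0.1043]
ee_rot: [-3.133, 0.004, 1.57]
wrist_force: [0.3, 0.7, -0.0]
width: 0.0639
finger_force: 0.0
```

Run:
```python
from h import *
o=robot.get_obs();print(o["time"],o["tool_pos"],o["ee_rot"])
t=snapshot("top");s=snapshot("side")
for j in jars(t,s): print(*j)
```

```text
6.8 [0.53382914 0.35202553 0.10432523] [-3.13332978  0.00438622  1.5704727 ]
[0.4759 0.0328] 0.12 2
[ 0.4802 -0.0271] 0.11 2
[ 0.4882 -0.0851] 0.14 2
[0.5325 0.3291] 0.57 2
```

servo_tool(commands=[0,0,-0.035,0,0,0,0.064,-0.05,-0.01,-0.035,0,0,0,0.064,-0.105,-0.02,-0.035,0,0,0,0.064,-0.16,-0.03,-0.035,0,0,0,0.064,-0.215,-0.04,-0.035,0,0,0,0.064,-0.27,-0.05,-0.035,0,0,0,0.064,-0.318,-0.059,-0.035,0,0,0,0.064,-0.318,-0.059,-0.025,0,0,0,0.064,-0.318,-0.059,-0.01,0,0,0,0.064,-0.318,-0.059,0,0,0,0,0.064])

```text
time: 8.25
tool_pos: [0.4762, 0.0366, 0.1056]
ee_rot: [-3.138, -0.001, 1.572]
wrist_force: [0.0, 0.3, 0.1]
width: 0.0639
finger_force: 0.0
```

Run:
```python
from h import *
go(.476,.035,.057)
```

```text
shift [-0.0016 -0.0001  0.0486] turn [-0.19 -0.04  0.09]
```

servo_tool(commands=[0,0,0.02,0,0,0,0.064,0,0,0.04,0,0,0,0.064,0,0,0.049,0,0,0,0.064,0,0,0.049,0,0,0,0.064,0,0,0.049,0,0,0,0.05,0,0,0.049,0,0,0,0.036,0,0,0.049,0,0,0,0.03,0,0,0.049,0,0,0,0.03,0,0,0.049,0,0,0,0.03])

```text
time: 9.38
tool_pos: [0.4775, 0.0354, 0.0597]
ee_rot: [3.141, -0.0, 1.57]
wrist_force: [-1.6, 0.6, 4.8]
width: 0.0414
finger_force: 30.0
```

servo_tool(commands=[0,0,-0.03,0,0,0,0.03,0,0,-0.08,0,0,0,0.03,0.05,-0.005,-0.08,0,0,0,0.03,0.105,-0.01,-0.08,0,0,0,0.03,0.16,-0.015,-0.08,0,0,0,0.03,0.215,-0.02,-0.08,0,0,0,0.03,0.27,-0.025,-0.08,0,0,0,0.03,0.322,-0.03,-0.08,0,0,0,0.03,0.322,-0.03,-0.05,0,0,0,0.03,0.322,-0.03,-0.02,0,0,0,0.03])

```text
time: 10.62
tool_pos: [0.4471, 0.3584, 0.0777]
ee_rot: [3.141, -0.0, 1.572]
wrist_force: [0.7, -0.8, -0.7]
width: 0.0415
finger_force: 30.0
```

servo_tool(commands=[0,0,0.03,0,0,0,0.03,0,0,0.046,0,0,0,0.03,0,0,0.053,0,0,0,0.03,0,0,0.056,0,0,0,0.03,0,0,0.056,0,0,0,0.03,0,0,0.056,0,0,0,0.044,0,0,0.056,0,0,0,0.055,0,0,0.056,0,0,0,0.064,0,0,0.02,0,0,0,0.064,0,0,-0.04,0,0,0,0.064])

```text
time: 11.88
tool_pos: [0.4455, 0.3562, 0.117]
ee_rot: [-3.136, 0.004, 1.57]
wrist_force: [1.0, 0.4, 1.0]
width: 0.0643
finger_force: 0.0
```

Run:
```python
from h import *
t=snapshot("top");s=snapshot("side")
for j in jars(t,s): print(*j)
go(.4805,-.0265,.14)
```

```text
[ 0.4802 -0.0279] 0.14 2
[0.5326 0.3296] 0.52 2
[0.4487 0.3356] 0.5 2
[ 0.4876 -0.0851] 0.11 2
shift [-0.3845  0.0324 -0.0198] turn [ 0.21 -0.14 -0.01]
```

servo_tool(commands=[-0.03,0,-0.025,0,0,0,0.064,-0.09,0.01,-0.025,0,0,0,0.064,-0.15,0.02,-0.025,0,0,0,0.064,-0.21,0.025,-0.025,0,0,0,0.064,-0.27,0.033,-0.025,0,0,0,0.064,-0.33,0.033,-0.025,0,0,0,0.064,-0.384,0.033,-0.025,0,0,0,0.064,-0.384,0.033,-0.025,0,0,0,0.064,-0.384,0.033,-0.01,0,0,0,0.064,-0.384,0.033,0.01,0,0,0,0.064])

```text
time: 13.32
tool_pos: [0.4797, -0.0251, 0.1072]
ee_rot: [-3.14, -0.001, 1.572]
wrist_force: [0.9, -0.3, 0.3]
width: 0.0638
finger_force: 0.0
```

servo_tool(commands=[0,0,0.02,0,0,0,0.064,0,0,0.04,0,0,0,0.064,0,0,0.05,0,0,0,0.064,0,0,0.05,0,0,0,0.064,0,0,0.05,0,0,0,0.05,0,0,0.05,0,0,0,0.036,0,0,0.05,0,0,0,0.03,0,0,0.05,0,0,0,0.03,0,0,0.05,0,0,0,0.03])

```text
time: 14.45
tool_pos: [0.4807, -0.0267, 0.0598]
ee_rot: [3.14, 0.0, 1.57]
wrist_force: [0.5, 0.6, 5.1]
width: 0.0416
finger_force: 30.0
```

servo_tool(commands=[0,0,-0.03,0,0,0,0.03,0,0,-0.08,0,0,0,0.03,0.05,0.01,-0.08,0,0,0,0.03,0.105,0.02,-0.08,0,0,0,0.03,0.16,0.03,-0.08,0,0,0,0.03,0.215,0.04,-0.08,0,0,0,0.03,0.27,0.05,-0.08,0,0,0,0.03,0.314,0.053,-0.08,0,0,0,0.03,0.314,0.053,-0.05,0,0,0,0.03,0.314,0.053,-0.02,0,0,0,0.03])

```text
time: 15.7
tool_pos: [0.533, 0.2881, 0.0776]
ee_rot: [-3.141, 0.0, 1.572]
wrist_force: [0.6, 0.1, -1.1]
width: 0.0416
finger_force: 30.0
```

servo_tool(commands=[0,0,0.03,0,0,0,0.03,0,0,0.046,0,0,0,0.03,0,0,0.053,0,0,0,0.03,0,0,0.056,0,0,0,0.03,0,0,0.056,0,0,0,0.03,0,0,0.056,0,0,0,0.044,0,0,0.056,0,0,0,0.055,0,0,0.056,0,0,0,0.064,0,0,0.02,0,0,0,0.064,0,0,-0.04,0,0,0,0.064])

```text
time: 16.95
tool_pos: [0.5314, 0.2865, 0.1168]
ee_rot: [-3.135, 0.003, 1.57]
wrist_force: [0.5, -0.6, -0.4]
width: 0.0642
finger_force: 0.0
```

Run:
```python
from h import *
t=snapshot("top");s=snapshot("side")
for j in jars(t,s): print(*j)
go(.4876,-.0845,.14)
```

```text
[ 0.4882 -0.0851] 0.11 2
[0.5288 0.2734] 0.93 3
shift [-0.3723 -0.0465 -0.0197] turn [ 0.23 -0.1  -0.02]
```

servo_tool(commands=[-0.03,0,-0.025,0,0,0,0.064,-0.09,-0.01,-0.025,0,0,0,0.064,-0.15,-0.02,-0.025,0,0,0,0.064,-0.21,-0.03,-0.025,0,0,0,0.064,-0.27,-0.04,-0.025,0,0,0,0.064,-0.33,-0.045,-0.025,0,0,0,0.064,-0.372,-0.045,-0.025,0,0,0,0.064,-0.372,-0.045,-0.025,0,0,0,0.064,-0.372,-0.045,-0.01,0,0,0,0.064,-0.372,-0.045,0.01,0,0,0,0.064])

```text
time: 18.4
tool_pos: [0.4878, -0.0832, 0.1072]
ee_rot: [-3.141, -0.001, 1.572]
wrist_force: [0.3, -0.3, -1.3]
width: 0.0637
finger_force: 0.0
```

servo_tool(commands=[0,0,0.02,0,0,0,0.064,0,0,0.04,0,0,0,0.064,0,0,0.05,0,0,0,0.064,0,0,0.05,0,0,0,0.064,0,0,0.05,0,0,0,0.05,0,0,0.05,0,0,0,0.036,0,0,0.05,0,0,0,0.03,0,0,0.05,0,0,0,0.03,0,0,0.05,0,0,0,0.03])

```text
time: 19.52
tool_pos: [0.4886, -0.0848, 0.0598]
ee_rot: [3.14, 0.0, 1.57]
wrist_force: [-1.0, 0.0, 4.4]
width: 0.0413
finger_force: 30.0
```

Run:
```python
from h import *
t=snapshot("top");s=snapshot("side")
for j in jars(t,s): print(*j)
for j in jars(t,s,.004): print(*j)
```

```text
[0.5303 0.2688] 0.53 2
[0.5332 0.3314] 0.15 1
[0.4489 0.335 ] 0.64 2
[0.5341 0.2841] 0.12 2
[0.5369 0.3477] 0.09 1
[0.4484 0.3528] 0.19 2
```

servo_tool(commands=[0,0,-0.03,0,0,0,0.03,0,0,-0.08,0,0,0,0.03,0.06,-0.005,-0.08,0,0,0,0.03,0.12,-0.01,-0.08,0,0,0,0.03,0.18,-0.02,-0.08,0,0,0,0.03,0.24,-0.03,-0.08,0,0,0,0.03,0.3,-0.04,-0.08,0,0,0,0.03,0.355,-0.045,-0.08,0,0,0,0.03,0.374,-0.045,-0.05,0,0,0,0.03,0.374,-0.045,-0.02,0,0,0,0.03])

```text
time: 21.08
tool_pos: [0.4427, 0.2911, 0.0775]
ee_rot: [-3.141, -0.0, 1.574]
wrist_force: [-0.2, 0.3, -1.4]
width: 0.0417
finger_force: 30.0
```

servo_tool(commands=[0,0,0.03,0,0,0,0.03,0,0,0.046,0,0,0,0.03,0,0,0.053,0,0,0,0.03,0,0,0.056,0,0,0,0.03,0,0,0.056,0,0,0,0.03,0,0,0.056,0,0,0,0.044,0,0,0.056,0,0,0,0.055,0,0,0.056,0,0,0,0.064,0,0,0.02,0,0,0,0.064,0,0,-0.04,0,0,0,0.064])

```text
time: 22.32
tool_pos: [0.4414, 0.2884, 0.1173]
ee_rot: [-3.136, 0.003, 1.57]
wrist_force: [0.7, -0.2, -0.5]
width: 0.0639
finger_force: 0.0
```

Run:
```python
from h import *
go(.46,-.25,.2,np.pi/2-.147)
go(.46,-.25,.2,np.pi/2)
```

```text
shift [-0.5387  0.0183 -0.0813] turn [-0.32  0.19  8.4 ]
shift [-0.5387  0.0183 -0.0813] turn [-0.33  0.17 -0.02]
```

servo_tool(commands=[-0.04,0,-0.06,0,0,0,0.064,-0.1,0.01,-0.08,0,0,0,0.064,-0.16,0.02,-0.08,0,0,2,0.064,-0.22,0.03,-0.08,0,0,3,0.064,-0.28,0.04,-0.08,0,0,4,0.064,-0.34,0.05,-0.08,0,0,5,0.064,-0.4,0.05,-0.08,0,0,6,0.064,-0.46,0.05,-0.08,0,0,7,0.064,-0.52,0.05,-0.08,0,0,8.4,0.064,-0.58,0.05,-0.08,0,0,8.4,0.064])

```text
time: 23.58
tool_pos: [0.4929, -0.2926, 0.1991]
ee_rot: [3.141, -0.0, 1.424]
wrist_force: [0.7, -0.3, -0.5]
width: 0.064
finger_force: 0.0
```

Run:
```python
from h import *
o=robot.get_obs();w=snapshot("wrist");cv2.imwrite("pics/w2.png",w["img"]);print(o["tool_pos"],o["ee_rot"])
t=snapshot("top");s=snapshot("side")
for j in jars(t,s,.004): print(*j)
for r in spotter.trace("chunk0",t):
    ys,xs=np.nonzero(r["region"])
    if len(xs)<300: print("chunk",r["conf"],at(t,(xs.mean(),ys.mean()),.05)[:2])
```

```text
[ 0.4928538  -0.29262712  0.19909916] [ 3.14086534e+00 -7.83861517e-05  1.42354093e+00]
[0.4481 0.3534] 0.26 2
[0.4448 0.2875] 0.1 2
[0.5341 0.2841] 0.12 2
[0.5367 0.3474] 0.18 1
chunk 0.69 [ 0.6207638  -0.07593726]
chunk 0.63 [ 0.57782268 -0.03263297]
chunk 0.43 [ 0.61896751 -0.03323419]
chunk 0.4 [0.60746737 0.10598236]
```

View pics/w2.png

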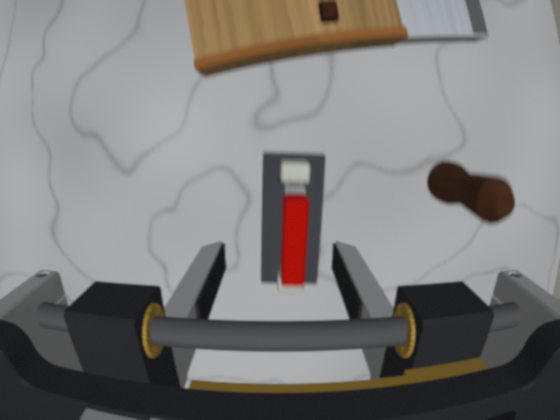

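All four jars are standing on the mat (fits 0.445–0.537, 0.284–0.353). The wrist view shows the grip, red, spanning (283–308, 197–285). I'll localise it with a wrist fit.

Run:
```python
from h import *
np.set_printoptions(precision=4,suppress=True)
o=robot.get_obs();w=snapshot("wrist");K=w["camera_matrix"];H=w["hand_eye"];R=Ro.from_euler("xyz",o["ee_rot"]).as_matrix()
h=cv2.cvtColor(w["img"],cv2.COLOR_BGR2HSV);m=((h[...,0]<6)|(h[...,0]>174))&(h[...,1]>200)&(h[...,2]>60)
n,l,st,c=cv2.connectedComponentsWithStats(m.astype(np.uint8));k=1+np.argmax(st[1:,4]);m=(l==k).astype(np.float32);print(st[k],c[k])
import h as hh
def wp(s,p):
    q=H[:3,:3].T@(R.T@(p-o["tool_pos"])-H[:3,3]);r=np.hypot(q[0],q[1]);th=np.arctan2(r,q[2])
    return q[:2]/r*th*K[0,0]+[K[0,2],K[1,2]]
hh.proj=wp
print(fit(lambda x,y,a:box(x,y,a,.024,.09,.053,.083),[(w,m)],(.504,-.323,-.147),(.006,.006,.05)))
```

```text
[ 282  196   27   90 2065] [294.1521 239.3923]
(array([ 0.5031, -0.3269, -0.1329]), np.float64(0.20254237949848175))
```

Run:
```python
from h import *
np.set_printoptions(precision=4,suppress=True)
w=snapshot("wrist")
for uv in((285,197),(308,197),(282,284),(306,284)): print(uv,wat(w,uv,.083)[:2],wat(w,uv,.075)[:2])
print("base .008", [wat(w,uv,.008)[:2] for uv in((264,153),(324,155),(262,282),(317,282))])
t=snapshot("top");c=lambda u,v:(u/1.8+50,v/1.8+110)
print("top base",[at(t,c(*q),.008)[:2] for q in((617,215),(609,274),(751,298))])
print("top grip",[at(t,c(*q),.083)[:2] for q in((664,234),(752,244),(661,258),(752,270))])
img=w["img"][140:300,240:350];cv2.imwrite("pics/w2c.png",cv2.resize(img,None,fx=4,fy=3.7,interpolation=cv2.INTER_CUBIC))
```

```text
(285, 197) [ 0.5015 -0.2765] [ 0.5014 -0.2783]
(308, 197) [ 0.5219 -0.2794] [ 0.5224 -0.2813]
(282, 284) [ 0.4867 -0.3621] [ 0.4862 -0.3663]
(306, 284) [ 0.51   -0.3657] [ 0.5102 -0.3699]
base .008 [array([ 0.4848, -0.2404]), array([ 0.5503, -0.2518]), array([ 0.458, -0.395]), array([ 0.5254, -0.4052])]
top base [array([ 0.5493, -0.2525]), array([ 0.4839, -0.24  ]), array([ 0.4557, -0.3955])]
top grip [array([ 0.5211, -0.2782]), array([ 0.5099, -0.3674]), array([ 0.4969, -0.2736]), array([ 0.4836, -0.3652])]
```

View pics/w2c.png

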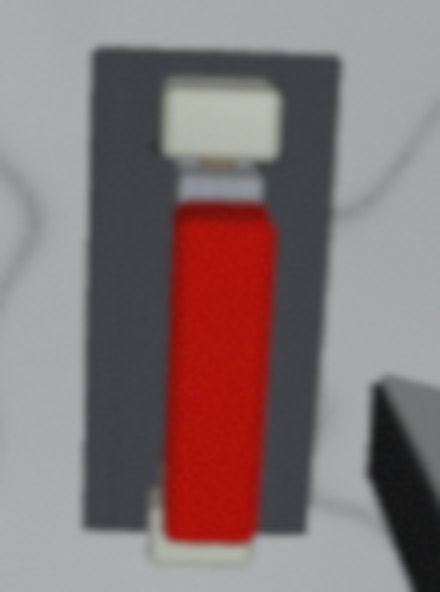

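Run:
```python
from h import *
o=robot.get_obs();print(o["tool_pos"],o["ee_rot"])
go(.505,-.322,.063,np.pi/2-.168)
```

```text
[ 0.49339519 -0.28921806  0.1993261 ] [ 3.14107665e+00 -9.43967393e-06  1.42600108e+00]
shift [-0.0308  0.0161  0.1363] turn [ 0.03 -0.    1.33]
```

servo_tool(commands=[-0.031,0.016,0.04,0,0,1.3,0.06,-0.031,0.016,0.08,0,0,1.3,0.06,-0.031,0.016,0.11,0,0,1.3,0.06,-0.031,0.016,0.125,0,0,1.3,0.06,-0.031,0.016,0.135,0,0,1.3,0.06,-0.031,0.016,0.136,0,0,1.3,0.05,-0.031,0.016,0.136,0,0,1.3,0.035,-0.031,0.016,0.136,0,0,1.3,0.02,-0.031,0.016,0.136,0,0,1.3,0.01,-0.031,0.016,0.136,0,0,1.3,0.01])

```text
time: 25.28
tool_pos: [0.5046, -0.3239, 0.0637]
ee_rot: [3.141, 0.0, 1.401]
wrist_force: [-0.8, 0.2, 2.2]
width: 0.0239
finger_force: 30.0
```

servo_tool(commands=[0,0,-0.004,0,0,0,0.01,0,0,-0.008,0,0,0,0.01,0,0,-0.012,0,0,0,0.01,0,0,-0.018,0,0,0,0.01,0,0,-0.03,0,0,0,0.01,0,0,-0.05,0,0,0,0.01,0,0,-0.075,0,0,0,0.01,0,0,-0.1,0,0,0,0.01,0,0,-0.1,0,0,0,0.01,0,0,-0.1,0,0,0,0.01])

```text
time: 26.52
tool_pos: [0.5043, -0.3237, 0.1633]
ee_rot: [3.141, 0.0, 1.401]
wrist_force: [-0.9, 0.6, -1.4]
width: 0.0241
finger_force: 30.0
```

Run:
```python
from h import *
o=robot.get_obs();print(o["tool_pos"],o["wrist_force"]);t=snapshot("top");s=snapshot("side")
cv2.imwrite("pics/a3.png",np.vstack([t["img"][130:330,60:490],s["img"][140:420,100:530]]))
for r in spotter.trace("chunk0",t):
    ys,xs=np.nonzero(r["region"])
    if len(xs)<300: print("chunk",r["conf"],at(t,(xs.mean(),ys.mean()),.05)[:2])
```

```text
[ 0.50427936 -0.32366728  0.16327435] [-0.87836936  0.6397407  -1.38576337]
chunk 0.7 [ 0.57824337 -0.03326207]
chunk 0.66 [ 0.62084612 -0.07621793]
chunk 0.55 [ 0.57079282 -0.10220458]
chunk 0.51 [0.56261408 0.04560593]
chunk 0.45 [0.60792329 0.10577998]
chunk 0.42 [ 0.61824393 -0.03320737]
```

View pics/a3.png

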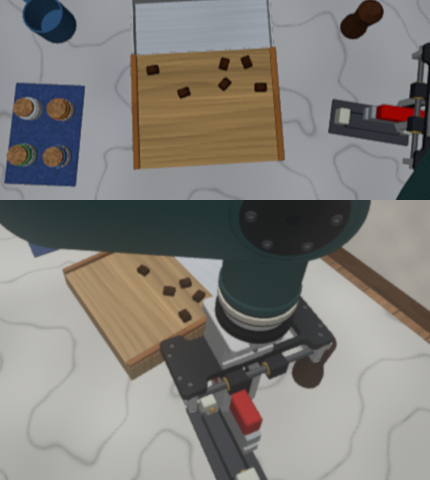

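The scraper is out of the clip, the four jars are upright on the mat, and the six chunks are unchanged. Two sweeps will cover them, at v=-0.070 and v=+0.073.

```bash
cat >> h.py <<'E'
def bd(u,v): 
    a=.043;return .5336+u*np.cos(a)-v*np.sin(a),.0014+u*np.sin(a)+v*np.cos(a)
E
python3 - <<'E'
from h import *
go(*bd(-.04,-.07),.163,np.pi/2+.043)
E
```

```text
shift [ 0.2482 -0.0497 -0.0011] turn [ -0.12  -0.08 -12.19]
```

servo_tool(commands=[0.05,-0.01,0,0,0,0,0.01,0.1,-0.02,0,0,0,-4,0.01,0.15,-0.03,0,0,0,-8,0.01,0.2,-0.04,0,0,0,-12.2,0.01,0.248,-0.05,0,0,0,-12.2,0.01,0.248,-0.05,0,0,0,-12.2,0.01,0.248,-0.05,0,0,0,-12.2,0.01])

```text
time: 27.55
tool_pos: [0.4967, -0.0711, 0.1624]
ee_rot: [-3.141, 0.0, 1.614]
wrist_force: [0.3, 0.7, -2.6]
width: 0.0237
finger_force: 30.0
```

Run:
```python
from h import *
o=robot.get_obs();print(o["tool_pos"],o["ee_rot"])
go(*bd(-.04,-.07),.0965,np.pi/2+.043)
w=snapshot("wrist");cv2.imwrite("pics/w4.png",w["img"])
```

```text
[ 0.49669086 -0.07105573  0.16236423] [-3.14056927e+00  4.21118194e-04  1.61448011e+00]
shift [0.0008 0.0001 0.0659] turn [-0.06  0.02  0.04]
```

View pics/w4.png

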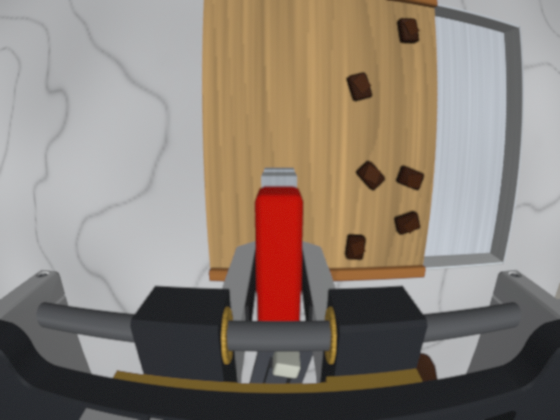

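Run:
```python
from h import *
w=snapshot("wrist")
for r in spotter.trace("chunk0",w):
    m=r["region"]
    if r["conf"]<.3 or m.sum()>1500: continue
    ys,xs=np.nonzero(m);P=np.array([wat(w,q,.047)[:2] for q in zip(xs,ys)])-[.5336,.0014]
    u=P[:,0]+.043*P[:,1];v=P[:,1]-.043*P[:,0];print(round(r["conf"],2),"u",u.min().round(3),u.max().round(3),"v",v.min().round(3),v.max().round(3))
```

```text
0.9 u 0.019 0.042 v 0.03 0.055
0.84 u 0.07 0.098 v -0.093 -0.071
0.75 u 0.025 0.043 v -0.119 -0.092
0.65 u 0.067 0.089 v 0.087 0.114
0.6 u 0.069 0.097 v -0.048 -0.027
0.56 u 0.031 0.056 v -0.05 -0.025
```

servo_tool(commands=[0,0,0.03,0,0,0,0.01,0,0,0.05,0,0,0,0.01,0,0,0.06,0,0,0,0.01,0,0,0.0635,0,0,0,0.01,0,0,0.065,0,0,0,0.01,0,0,0.065,0,0,0,0.01])

```text
time: 28.45
tool_pos: [0.4974, -0.0709, 0.0988]
ee_rot: [3.14, 0.0, 1.614]
wrist_force: [0.4, -0.8, -1.4]
width: 0.0235
finger_force: 30.0
```

servo_tool(commands=[0,0.01,0.0015,0,0,0,0.01,0,0.022,0.0015,0,0,0,0.01,0,0.034,0.0015,0,0,0,0.01,0,0.046,0.0015,0,0,0,0.01,0,0.058,0.0015,0,0,0,0.01,0,0.07,0.0015,0,0,0,0.01,0,0.08,0.0015,0,0,0,0.01,0,0.09,0.0015,0,0,0,0.01,0,0.1,0.0015,0,0,0,0.01,0,0.108,0.0015,0,0,0,0.01])

```text
time: 29.7
tool_pos: [0.6053, -0.0661, 0.0965]
ee_rot: [-3.141, -0.0, 1.614]
wrist_force: [-3.7, -0.2, 1.8]
width: 0.0237
finger_force: 30.0
```

servo_tool(commands=[0,0.01,0,0,0,0,0.01,0,0.02,0,0,0,0,0.01,0,0.03,0,0,0,0,0.01,0,0.04,0,0,0,0,0.01,0,0.048,0,0,0,0,0.01,0,0.052,0,0,0,0,0.01,0,0.052,0,0,0,0,0.01,0,0.052,0,0,0,0,0.01])

```text
time: 30.7
tool_pos: [0.6574, -0.0639, 0.096]
ee_rot: [3.14, 0.0, 1.614]
wrist_force: [1.9, -0.0, -2.4]
width: 0.0237
finger_force: 30.0
```

Run:
```python
from h import *
o=robot.get_obs();print(o["tool_pos"],o["wrist_force"])
w=snapshot("wrist");cv2.imwrite("pics/w5.png",w["img"])
```

```text
[ 0.65736717 -0.06386553  0.09597202] [ 1.85124971 -0.01437181 -2.42457514]
```

View pics/w5.png

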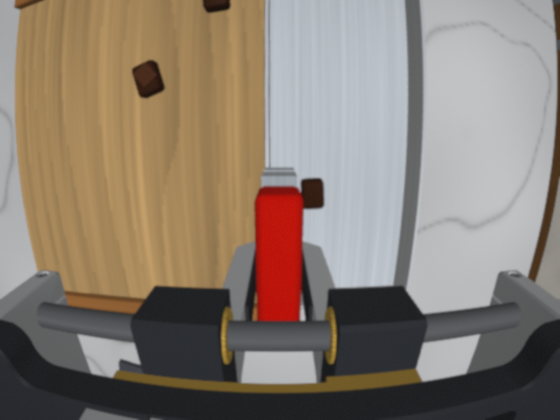

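Pass 1 went over the edge: one chunk is visible in the tin at (313,193), two remain on the left part of the board, and the others are hidden by the gripper. Next I raise the scraper and set up pass 2.

servo_tool(commands=[0,0,-0.03,0,0,0,0.01,0,-0.01,-0.06,0,0,0,0.01,0.035,-0.05,-0.06,0,0,0,0.01,0.07,-0.09,-0.06,0,0,0,0.01,0.105,-0.13,-0.06,0,0,0,0.01,0.143,-0.16,-0.06,0,0,0,0.01,0.143,-0.16,-0.06,0,0,0,0.01])

```text
time: 31.62
tool_pos: [0.4885, 0.074, 0.1566]
ee_rot: [-3.141, -0.001, 1.618]
wrist_force: [1.1, -1.1, -1.8]
width: 0.0237
finger_force: 30.0
```

Run:
```python
from h import *
go(*bd(-.04,.072),.0963,np.pi/2+.043)
w=snapshot("wrist");t=snapshot("top")
cv2.imwrite("pics/a6.png",np.hstack([w["img"][:,100:],t["img"][100:300,120:380].repeat(2,0).repeat(2,1)[:,:340][:400] if 0 else cv2.resize(t["img"][100:320,180:370],(340,420))]))
for r in spotter.trace("chunk0",w):
    m=r["region"]
    if r["conf"]<.3 or m.sum()>1500: continue
    ys,xs=np.nonzero(m);P=np.array([wat(w,q,.047)[:2] for q in zip(xs,ys)])-[.5336,.0014]
    u=P[:,0]+.043*P[:,1];v=P[:,1]-.043*P[:,0];print(round(r["conf"],2),"u",u.min().round(3),u.max().round(3),"v",v.min().round(3),v.max().round(3))
```

```text
shift [-0.0025  0.002   0.0603] turn [-0.01 -0.03  0.22]
0.78 u 0.07 0.092 v 0.086 0.111
0.66 u 0.12 0.137 v -0.04 -0.016
0.59 u 0.022 0.045 v 0.027 0.054
```

View pics/a6.png

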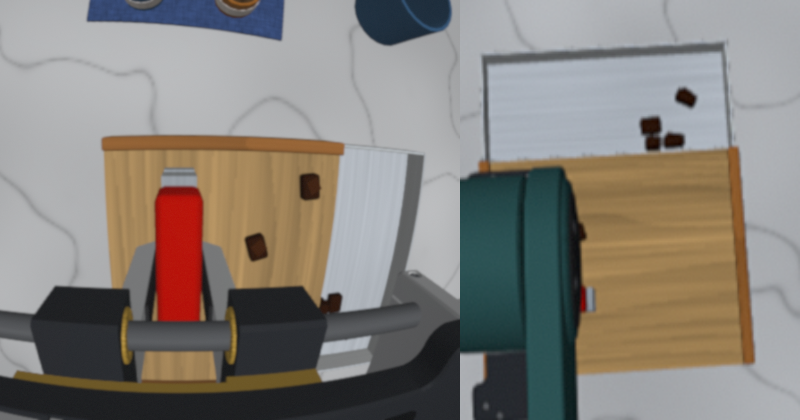

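Four chunks are in the tin. The two left lie at v 0.027–0.111, inside pass 2's span.

servo_tool(commands=[-0.001,0,0.03,0,0,0,0.01,-0.001,0,0.05,0,0,0,0.01,-0.001,0,0.057,0,0,0,0.01,-0.001,0,0.06,0,0,0,0.01,-0.001,0,0.06,0,0,0,0.01,-0.001,0.01,0.06,0,0,0,0.01,-0.001,0.022,0.06,0,0,0,0.01,-0.001,0.034,0.06,0,0,0,0.01,-0.001,0.046,0.06,0,0,0,0.01,-0.001,0.058,0.06,0,0,0,0.01])

```text
time: 33.02
tool_pos: [0.5494, 0.0737, 0.0966]
ee_rot: [-3.141, -0.0, 1.614]
wrist_force: [-1.8, 0.1, 1.2]
width: 0.0236
finger_force: 30.0
```

servo_tool(commands=[0,0.012,0,0,0,0,0.01,0,0.024,0,0,0,0,0.01,0,0.034,0,0,0,0,0.01,0,0.044,0,0,0,0,0.01,0,0.054,0,0,0,0,0.01,0,0.064,0,0,0,0,0.01,0,0.074,0,0,0,0,0.01,0,0.084,0,0,0,0,0.01,0,0.094,0,0,0,0,0.01,0,0.101,0,0,0,0,0.01])

```text
time: 34.28
tool_pos: [0.6506, 0.078, 0.0965]
ee_rot: [3.141, -0.0, 1.614]
wrist_force: [-1.3, -0.1, -0.1]
width: 0.024
finger_force: 30.0
```

servo_tool(commands=[0,0.002,0,0,0,0,0.01,0,0.002,0,0,0,0,0.01,0,0,-0.02,0,0,0,0.01,0,-0.04,-0.04,0,0,0,0.01,-0.04,-0.1,-0.04,0,0,0,0.01,-0.073,-0.15,-0.04,0,0,0,0.01,-0.073,-0.15,-0.04,0,0,0,0.01])

```text
time: 35.15
tool_pos: [0.4998, -0.0028, 0.1374]
ee_rot: [-3.141, 0.001, 1.611]
wrist_force: [0.8, -0.5, -1.7]
width: 0.0242
finger_force: 30.0
```

Run:
```python
from h import *
o=robot.get_obs();print(o["tool_pos"],o["wrist_force"])
go(*bd(-.03,0),.0963,np.pi/2+.043)
w=snapshot("wrist");t=snapshot("top")
cv2.imwrite("pics/a7.png",np.hstack([w["img"][:,100:],cv2.resize(t["img"][100:320,180:370],(340,420))]))
```

```text
[ 0.49984106 -0.00283825  0.13740055] [ 0.76638398 -0.49479788 -1.66708663]
shift [0.0028 0.0039 0.0411] turn [-0.01  0.03 -0.14]
```

View pics/a7.png

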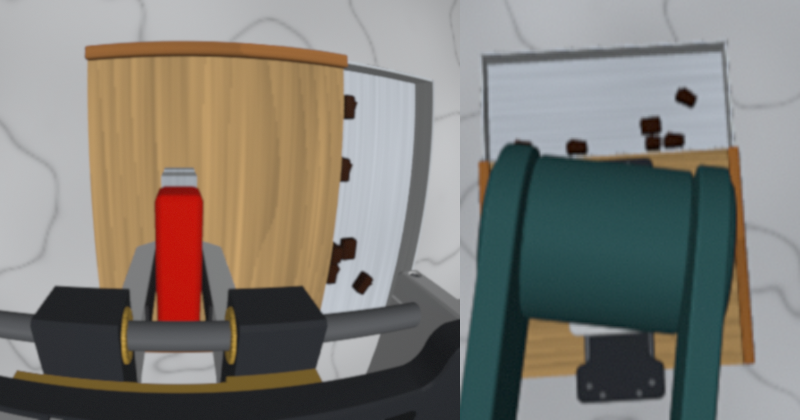

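All six chunks are past the board edge and in the tin. Next I set the scraper down.

servo_tool(commands=[0,0,0.02,0,0,0,0.01,0,0,0.035,0,0,0,0.01,0,0,0.04,0,0,0,0.01,0,0,0.0415,0,0,0,0.01,0,0,0.042,0,0,0,0.01,0,0,0.042,0,0,0,0.01])

```text
time: 36.0
tool_pos: [0.5033, -0.0012, 0.0962]
ee_rot: [3.141, -0.0, 1.615]
wrist_force: [-3.6, -0.4, 5.4]
width: 0.0241
finger_force: 30.0
```

Contact shows 5 N up. I'll open slowly and back away straight up.

servo_tool(commands=[0,0,0,0,0,0,0.025,0,0,0,0,0,0,0.03,0,0,0,0,0,0,0.04,0,0,0,0,0,0,0.055,0,0,0,0,0,0,0.06,0,0,-0.02,0,0,0,0.06,0,0,-0.06,0,0,0,0.06,0,0,-0.11,0,0,0,0.06,0,-0.05,-0.14,0,0,0,0.06,0,-0.1,-0.14,0,0,0,0.06])

```text
time: 37.25
tool_pos: [0.4035, -0.0061, 0.2377]
ee_rot: [3.136, 0.001, 1.614]
wrist_force: [-1.0, -0.1, 1.0]
width: 0.0605
finger_force: 0.0
```

servo_tool(commands=[0,-0.05,0,0,0,0,0.06,0,-0.08,0,0,0,0,0.06,0,-0.08,0,0,0,0,0.06,0,-0.08,0,0,0,0,0.06,0,-0.08,0,0,0,0,0.06])

```text
time: 37.88
tool_pos: [0.3238, -0.0092, 0.2342]
ee_rot: [-3.141, -0.0, 1.614]
wrist_force: [-0.0, -0.1, 1.1]
width: 0.0602
finger_force: 0.0
```

Run:
```python
from h import *
o=robot.get_obs();print(o["tool_pos"],o["wrist_force"])
t=snapshot("top");s=snapshot("side")
cv2.imwrite("pics/a8.png",np.hstack([cv2.resize(t["img"][110:330,50:490],(500,250)),cv2.resize(s["img"][130:330,110:390],(300,214))[:250] if 0 else cv2.copyMakeBorder(cv2.resize(s["img"][130:330,110:390],(300,214)),0,36,0,0,cv2.BORDER_CONSTANT)]))
for j in jars(t,s,.004): print(*j)
for r in spotter.trace("chunk0",t):
    ys,xs=np.nonzero(r["region"])
    if len(xs)<300: print("chunk",r["conf"],at(t,(xs.mean(),ys.mean()),.01)[:2])
```

```text
[ 0.32382744 -0.00923387  0.23421936] [-0.0247926  -0.07343444  1.13630399]
[0.5367 0.3476] 0.32 2
[0.444  0.2871] 0.16 2
[0.4481 0.3552] 0.43 2
[0.5351 0.2853] 0.11 2
chunk 0.54 [ 0.6655445  -0.04270446]
chunk 0.53 [ 0.66807224 -0.06540087]
```

View pics/a8.png

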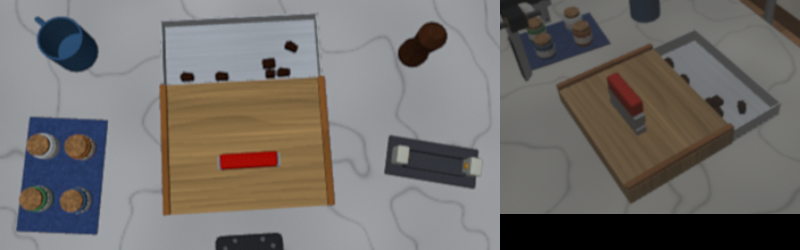

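The board is clear, the scraper is standing on it and the jars are upright. Two chunks sit against the tin's near wall, so I'll triangulate their heights before handing in.

Run:
```python
from h import *
t=snapshot("top");s=snapshot("side")
def blobs(p,lo,hi):
    g=p["img"].max(2);poly=np.array([proj(p,np.array([*bd(u,v),.02])) for u,v in((.095,-.14),(.095,.14),(.235,.14),(.235,-.14))],np.int32)
    M=np.zeros(g.shape,np.uint8);cv2.fillConvexPoly(M,poly,1)
    hs=p["img"].astype(int);m=((g<hi)&(hs[...,2]>=hs[...,0])&(M>0)).astype(np.uint8)
    n,l,st,c=cv2.connectedComponentsWithStats(m);return [(c[i],st[i,4]) for i in range(1,n) if st[i,4]>25]
T,S=blobs(t,0,75),blobs(s,0,60)
print([(c.round(),a) for c,a in T],[(c.round(),a) for c,a in S])
for c,a in T:
    for d,b in S:
        o1,d1=ray(t,c);o2,d2=ray(s,d);k=np.linalg.lstsq(np.c_[d1,-d2],o2-o1,rcond=None)[0];p,q=o1+k[0]*d1,o2+k[1]*d2
        if np.linalg.norm(p-q)<.006:
            P=(p+q)/2;dx=P[:2]-[.5336,.0014];print(c.round(),d.round(),"u,v,z",np.round([dx[0]+.043*dx[1],dx[1]-.043*dx[0],P[2]],3),np.linalg.norm(p-q).round(4))
```

```text
[(array([306., 150.]), np.int32(68)), (array([287., 169.]), np.int32(152)), (array([299., 173.]), np.int32(67)), (array([245., 177.]), np.int32(68)), (array([214., 177.]), np.int32(68))] [(array([268., 188.]), np.int32(37)), (array([311., 227.]), np.int32(162)), (array([335., 230.]), np.int32(66))]
[306. 150.] [335. 230.] u,v,z [ 0.177 -0.09   0.011] 0.0017
[287. 169.] [311. 227.] u,v,z [ 0.143 -0.049  0.003] 0.0015
[299. 173.] [311. 227.] u,v,z [ 0.124 -0.071  0.036] 0.0005
[214. 177.] [268. 188.] u,v,z [0.131 0.101 0.013] 0.0009
```

Run:
```python
from h import *
t=snapshot("top");s=snapshot("side");w=snapshot("wrist")
o1,d1=ray(t,(245,177))
for q in((283,205),(282,203)):
    o2,d2=ray(s,q);k=np.linalg.lstsq(np.c_[d1,-d2],o2-o1,rcond=None)[0];print(o1+k[0]*d1,o2+k[1]*d2)
a=cv2.resize(s["img"][170:260,250:360],None,fx=5,fy=5,interpolation=cv2.INTER_CUBIC);b=cv2.resize(t["img"][130:200,195:325],None,fx=4,fy=4,interpolation=cv2.INTER_CUBIC)
c=np.zeros((450+0,550+0,3),np.uint8);c[:]=a;d=np.zeros((590,550,3),np.uint8);d[:310]=a[70:380];d[310:590,:520]=b
cv2.imwrite("pics/a9.png",np.clip(d.astype(float)*1.6,0,255).astype(np.uint8))
```

```text
[0.66074846 0.04484956 0.00748119] [0.6619727  0.04436233 0.00774238]
[0.6587733  0.04430758 0.01572828] [0.65911946 0.04417056 0.01580218]
```

View pics/a9.png

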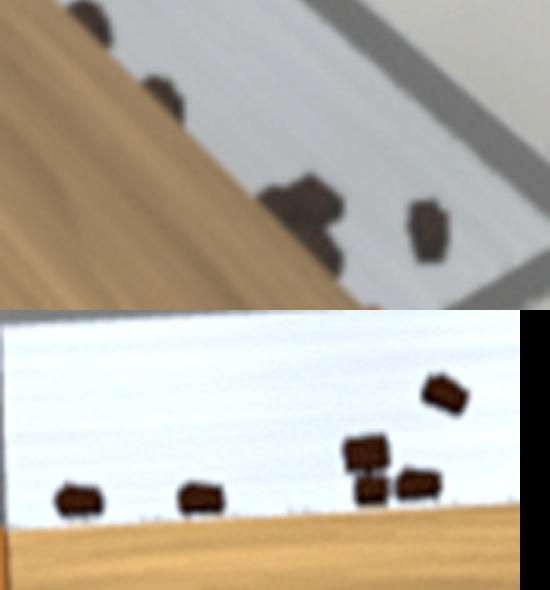

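All six chunks lie low in the tin: the side view shows them partly hidden behind the board edge, and the triangulated heights are about 0.01 m. I'm handing in.

```bash
python3 -c "
from bench import close_job
print(close_job())"
```

```text
the job is handed in; nothing more can be done
None
```

I handed the job in after about 38 s: all four jars stand on the mat, all six chunks are in the tin, the scraper stands on the cleared board, and the mug and pepper mill were left alone; no verdict was returned.

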